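# Aim the work lamp at the plate and set its dimmer

### The arm

A 6-joint arm with a two-finger parallel gripper is mounted at the origin on a cart in front of the work surface, level with it; the furniture and walls round the work are solid. World frame = base frame: x ahead of the robot, y to its left, z up, the work surface at z = 0. Lengths are in m, angles in rad, forces in N, time in s.
With the tool pointing down it reaches from about 0.3 to 0.825 m from the base axis. Payload 5.4 kg.
Tool frame: the origin (TCP) lies at the very end of the fingers, on their centre line; the grasp point (between the pads) lies 19 mm behind it; z points along the fingers, y is the line along which they close (so a half turn about z gives the same grasp; the last joint's range is limited). The gripper opens to 92 mm and grips with 3 to 60 N. Pads are 20 mm wide; open, the fingers measure 128 mm over their backs; the gripper's body (75 mm by 189 mm) begins 69 mm behind the grasp point.
Start: joints at [0.944, 0.158, 1.597, -0, 1.386, -0.21], TCP at [0.233, 0.526, 0.215] pointing down, gripper open.
Joint ranges: [-2.91, 2.91], [-0.94, 2.29], [0.18, 2.7], [-1.29, 4.43], [0.17, 2.64], [-3, 3]. Speed limits (rad/s): [2.57, 2.57, 3.14, 3.14, 3.14, 3.14].

### API

Orientations are given as a rotation vector (axis times angle).
In Python, from workcell import bot gives the robot as it stands. Calls block until the motion is done:
- bot.goto(position, orientation): joint-space move of the TCP to a pose.
- bot.line_to(position, rot=None, max_speed=0.15): straight line of the TCP; rot=None keeps the orientation; max_speed is the mean speed in m/s.
- bot.set_joints(angles): joint-space move.
- bot.set_gripper(opening, newtons=None): opening from 0.0 (shut) to 1.0 (fully open); newtons is the grip in N (None keeps the last); returns when the fingers have stopped.
- bot.hold(seconds).
- bot.inverse_kinematics(position, orientation): joint angles nearest the present ones, or None.
- bot.read_camera(name): name is "side" or "top"; returns a dict with "pixels" (384x512x3 uint8, blue, green, red), "fx", "fy", "cx", "cy" (pixels), "k1" (the pictures are not rectified: a ray, as slopes to the right and down, at radius r is drawn at 1 + k1 r^2 times it, then the intrinsics apply), "R" (3x3) and "t" (3): a world point X has camera coordinates R X + t. Camera axes: x right, y down, z forward; pixel columns grow to the right and rows downward; lengths in m; the calibration is good to about 2 mm. A picture is of the moment at which its call begins. There is no depth.
A pose or a line that the arm cannot do raises bot.MotionError and nothing moves.
- bot.job_done(): hands the job in; it is judged then, once.
Readings, each from a call of its own:
- bot.current_clock(): time.
- bot.current_joints(): joint angles.
- bot.current_joint_vel(): joint speeds.
- bot.current_effort(): joint torques, N m.
- bot.current_ee_pos(): TCP position.
- bot.current_tool_rot(): TCP orientation.
- bot.current_contact_force(): force on the tool from outside, world axes, zero at the start.
- bot.current_ft_torque(): the same for the moment, N m.
- bot.current_opening(): opening from 0.0 (shut) to 1.0 (fully open).
- bot.current_grip_force(): force on a finger pad.
Only numpy, scipy, OpenCV 4.12 (cv2) and the standard library are available. Lean on these libraries where they do the work, as an engineer would, in place of code of your own. Each camera call takes 0.05 s, during which the arm holds its last target. There are 200 camera calls.

### The job

I am about to pick over the leaves on the plate and need light there: swivel and tilt the head of the white work lamp so that it points at the middle of the plate, and turn the dimmer knob sunk in the lamp's foot up until its white pointer stands at the orange mark. Let go of the lamp and leave the plate and everything else on the worktop where it is.

Things in the scene. Friction and masses are not known exactly. Their poses are not given: they have to be found in the camera images.
- lamp: White work lamp, fixed to the worktop (mm). Origin: on the worktop under the post, on the swivel axis; z up, front is -x, +y runs to the dimmer. Foot 110 across under the post; dimmer pod 110 across, its middle 165 along +y; bridge 62 wide, 16 high. Post with upright fork, 102 wide, 200 high; the spot head in it is 66 across its mouth, which is 54 ahead of the pivot
- lamp_pivot (a point): Where the head's tilt axis and the swivel axis cross, 190 mm above the worktop; turns with the head. Its -x axis is the axis of the light beam (from here out through the middle of the mouth); y is the tilt axis
- lamp_ball (a point): Centre of the black ball handle, 24 mm across, at the tail: 88 behind the pivot on the beam axis, on a 9 thick steel stem. Moved on a sphere of radius 88 about lamp_pivot it swivels and tilts the head, which stays where it is left. Can be pinched from above, closing along the tilt axis; it turns between the pads as it tilts
- lamp_swivel (a joint): Turn of post and head about the vertical, rad, range -2.2 to 2.2; 0: beam towards the lamp's front (-x of lamp), growing counter-clockwise from above. Friction 0.25 N m
- lamp_tilt (a joint): Downward tilt of the beam, rad, 0 level to 1.1 steeply down; as it grows the mouth goes down and the ball up. Friction 0.25 N m
- dimmer (a joint): Turn of the dimmer knob, rad, 0 (off stop) to 4.7 (full stop), growing clockwise from above. At 3.0 its white pointer stands at the orange mark; at 0 it points along the -x,+y diagonal of lamp. Friction 0.03 N m, stays where it is left
- dimmer_grip (a point): On the dimmer's axis, 30 mm above the worktop: grip height for the finger pads' middle, from above. Round black knob 28 across, top at 35, in a round well 88 across, floor at 7, rim at 22 above the worktop. White line on its top and side is the pointer; white ticks and one long orange mark on the well's floor (orange again on the rim)
- plate: White plate with green leaves, 180 across, 22 high, in front of the lamp, loose. Origin: centre of its underside; z up
- cup: Bystander: small white cup with green inside, 60x87x50 high, left of the plate by the sink (mm). Origin: centre of its underside
- lime: Bystander: green lime, 60x48x48, at the right edge, beside the plate (mm). Origin: centre of its underside
- salt_mill: Bystander: clear shaker with grey top, 44 across, 90 high, at the right edge (mm). Origin: centre of its underside
- spice_jar: Bystander: spice jar with dark lid, 44 across, 96 high, at the right edge (mm). Origin: centre of its underside
- garlic: Bystander: garlic bulb, 48x50x51, at the right edge (mm). Origin: centre of its underside
- teaspoon: Bystander: steel teaspoon, 132x28x11, right of the plate (mm). Origin: centre of its underside

How it is judged:
By the outcome, as a careful person would: the job done as asked, in the order asked, and still so for the second after the job is handed in, with the robot touching nothing.
It also fails if it takes over 58 s, if anything falls off the work surface, if the arm or the gripper's body presses on something with over 40 N, if the wrist force passes 120 N, or if a joint passes its speed limit or range.

## Working session

There is one attempt and no reset: what is moved stays moved. The work goes in short steps, each a Python script; the robot and the scene stay as the last script left them, time stands still between calls to the robot, and variables do not carry over. Pictures are saved under pics/ and viewed, at most 10 in all, crops included, and the job is handed in when it is done.

```bash
mkdir -p pics; ls
python3 - <<'E'
from workcell import bot
import cv2
for n in("top","side"):
    c=bot.read_camera(n); cv2.imwrite(f"pics/{n}0.png",cv2.resize(c["pixels"],(800,600),interpolation=cv2.INTER_CUBIC)); print(n,{k:v for k,v in c.items() if k!="pixels"})
E
```

```text
pics
top {'fx': 430.1662004528101, 'fy': 430.1662004528101, 'cx': 263.41856365291153, 'cy': 193.83552098171523, 'k1': -0.031060013738560863, 'R': array([[-0.01216554, -0.99985908, -0.01156825],
       [-0.99652578,  0.01307662, -0.08225192],
       [ 0.08239161,  0.01052742, -0.99654443]]), 't': array([-0.20856214,  0.56160397,  1.16475513])}
side {'fx': 468.1474839639764, 'fy': 468.1474839639764, 'cx': 252.7551020417366, 'cy': 195.6286643724551, 'k1': -0.18896721060573035, 'R': array([[ 0.99013048, -0.14000283, -0.00639114],
       [-0.0780248 , -0.51277903, -0.85496771],
       [ 0.11642066,  0.84702826, -0.51864184]]), 't': array([-0.5570304 ,  0.04221935,  1.20203528])}
```

View pics/top0.png

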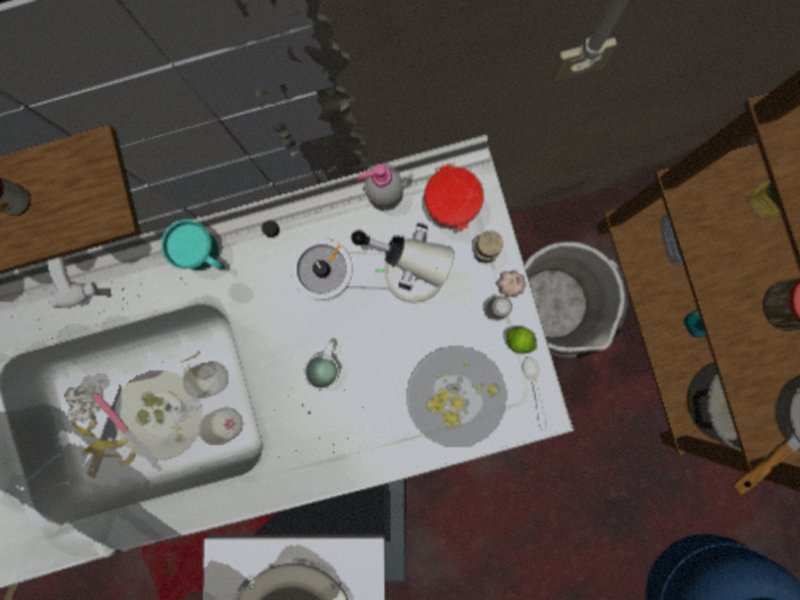

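View pics/side0.png

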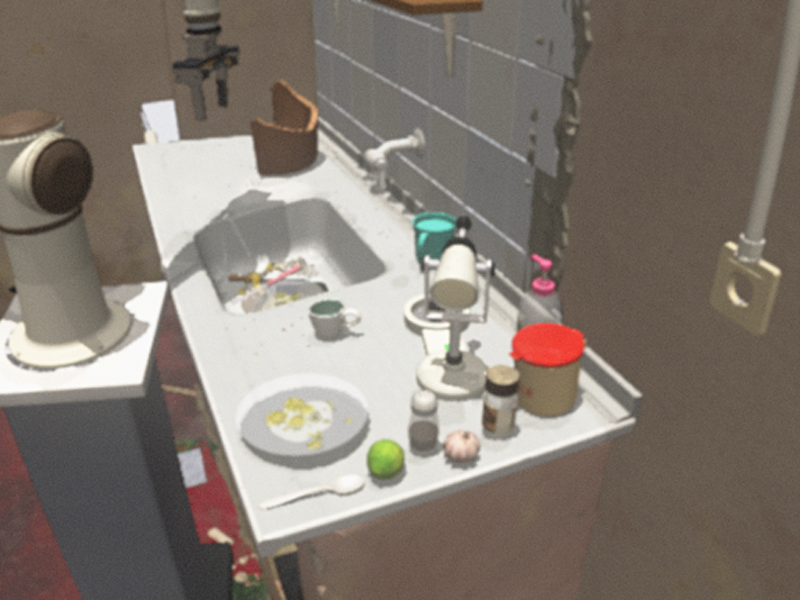

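The top view shows the plate around (457,396), the dimmer well at (323,270), the lamp foot near (414,277) and the ball at (360,237). The side view shows the ball at (463,223). I'll enlarge these.

```bash
cat > h.py <<'E'
from workcell import bot
import cv2, numpy as np
from scipy.spatial.transform import Rotation as Rn
from scipy.optimize import least_squares
def proj(c,X):
    p=np.atleast_2d(X)@c["R"].T+c["t"]; s=p[:,:2]/p[:,2:]
    s=s*(1+c["k1"]*(s**2).sum(1,keepdims=True)); return s*[c["fx"],c["fy"]]+[c["cx"],c["cy"]]
def onplane(c,uv,z):
    return np.append(least_squares(lambda q:(proj(c,[q[0],q[1],z])[0]-uv),[.5,0]).x,z)
def tri(ct,uvt,cs,uvs):
    r=least_squares(lambda q:np.r_[proj(ct,q)[0]-uvt,proj(cs,q)[0]-uvs],[.5,0,.1]); return r.x,np.abs(r.fun).max()
def crop(c,x,y,w,h,k,f):  # pixel = x + (u+.5)/k-.5
    cv2.imwrite(f,cv2.resize(c["pixels"][y:y+h,x:x+w],None,fx=k,fy=k,interpolation=cv2.INTER_CUBIC))
E
python3 - <<'E'
from h import *
ct=bot.read_camera("top"); cs=bot.read_camera("side")
crop(ct,180,130,130,75,6,"pics/t1.png"); crop(cs,250,130,80,130,4.6,"pics/s1.png")
s=cv2.imread("pics/s1.png"); p=cs["pixels"][220:345,140:250]; p=cv2.resize(p,None,fx=3.6,fy=3.6,interpolation=cv2.INTER_CUBIC)
o=np.zeros((600,800,3),np.uint8); o[:598,:368]=s[:598]; o[:450,372:372+396]=p; cv2.imwrite("pics/s1.png",o)
E
```

```text
(no output)
```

View pics/t1.png

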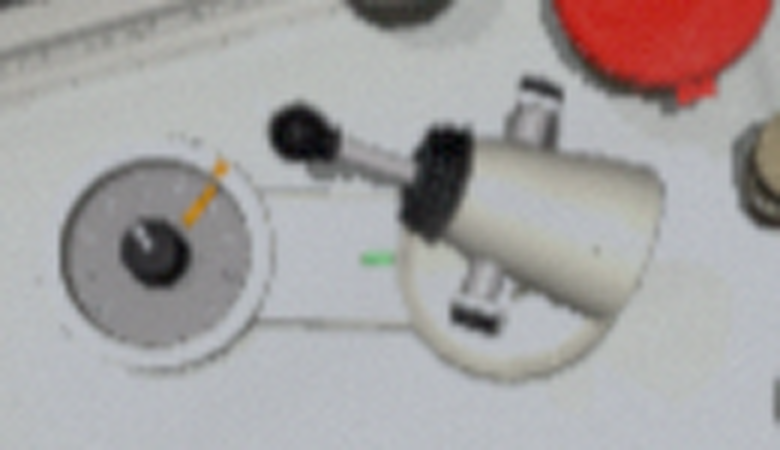

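View pics/s1.png

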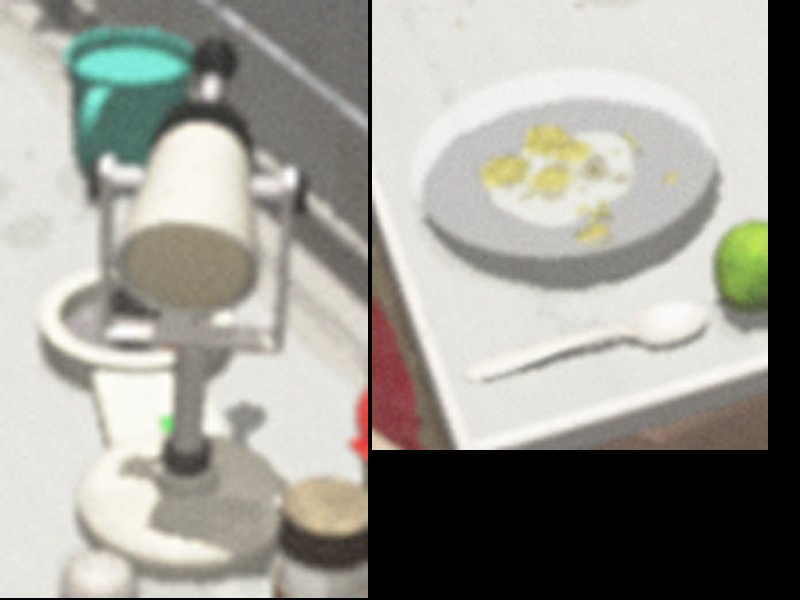

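Top crop: well centre (157,252), knob pointer tip (142,236), orange mark from (187,224) to (222,167), ball (302,132), fork ends (540,92)/(477,317). Side crop: ball (213,60), fork ends (107,172)/(296,185). The dimmer reads about 1.5 rad now. I'll fit a lamp model, overlay it, and raise the plate's contrast.

```bash
cat > fit.py <<'E'
from h import *
T=lambda u,v:np.array([180+(u+.5)/6-.5,130+(v+.5)/6-.5])
S=lambda u,v:np.array([250+(u+.5)/4.6-.5,130+(v+.5)/4.6-.5])
def lamp(q):
    x,y,yaw,sw,ti=q; o=np.array([x,y,0]); Rl=Rn.from_euler("z",yaw).as_matrix()
    Rh=Rn.from_euler("ZY",[yaw+sw,-ti]).as_matrix()  # -x tilts down
    P=o+[0,0,.19]
    return dict(o=o,piv=P,ball=P+Rh@[.088,0,0],mouth=P+Rh@[-.054,0,0],grip=o+Rl@[0,.165,.03],well=o+Rl@[0,.165,.022],Rl=Rl,Rh=Rh)
def fit(ct,cs,obs,q0,fixed=None):
    def f(q):
        L=lamp(q); return np.concatenate([proj({"t":ct,"s":cs}[c],L[n])[0]-uv for c,n,uv in obs])
    return least_squares(f,q0)
def circ(c,ctr,r,R=np.eye(3)):
    a=np.linspace(0,2*np.pi,90); return proj(c,ctr+np.c_[r*np.cos(a),r*np.sin(a),0*a]@R.T)
E
python3 - <<'E'
from fit import *
ct=bot.read_camera("top"); cs=bot.read_camera("side")
obs=[("t","well",T(157,252)),("s","well",S(137,322)),("t","ball",T(302,132)),("s","ball",S(213,60)),
 ("t","piv",T(508.5,205)),("s","piv",S(202,179)),("t","o",None)]
obs=obs[:-1]
r=fit(ct,cs,obs,[.6,-.15,0.2,.3,.4]); L=lamp(r.x); print(r.x.round(4),r.fun.reshape(-1,2).round(2)); 
for k in("o","ball","grip","mouth"): print(k,L[k].round(4))
pl=onplane(ct,np.array([457.5,396.5])/1.5625-.2,.022); pl[2]=.022; print("plate",pl.round(4))
np.save("q.npy",r.x)
def ov(c,x,y,w,h,k):
    im=np.clip(c["pixels"].astype(float)*1.0,0,255)
    if 1: im=np.clip((im-100)*1.6,0,255)
    im=cv2.resize(im.astype(np.uint8)[y:y+h,x:x+w],None,fx=k,fy=k,interpolation=cv2.INTER_CUBIC)
    def d(p,col): cv2.polylines(im,[np.round((p-[x,y]+.5)*k-.5).astype(np.int32)],True,col,1)
    d(circ(c,L["well"],.044),(0,0,255)); d(circ(c,L["well"],.055),(0,0,255)); d(circ(c,L["o"]+[0,0,.016],.055),(255,0,0))
    d(circ(c,pl,.09),(0,200,0)); d(circ(c,L["ball"],.012),(0,255,255))
    d(circ(c,L["mouth"],.033,L["Rh"]@Rn.from_euler("y",90,degrees=True).as_matrix()),(255,0,255)); return im
a=ov(ct,185,140,150,150,2.65); b=ov(cs,145,130,180,180,2.2)
o=np.zeros((400,800,3),np.uint8); o[:len(a),:a.shape[1]]=a; o[:len(b),400:400+b.shape[1]]=b[:, :400]; cv2.imwrite("pics/ov.png",o)
E
```

```text
[ 0.6184 -0.2218 -0.0316  1.3146  0.2796] [[ 0.2  -0.21]
 [-0.36 -2.47]
 [-0.03  0.22]
 [ 0.21 -0.03]
 [ 0.54 -0.64]
 [-0.52  1.21]]
o [ 0.6184 -0.2218  0.    ]
ball [ 0.6424 -0.1407  0.2143]
grip [ 0.6236 -0.0569  0.03  ]
mouth [ 0.6037 -0.2715  0.1751]
plate [ 0.3945 -0.2932  0.022 ]
```

View pics/ov.png

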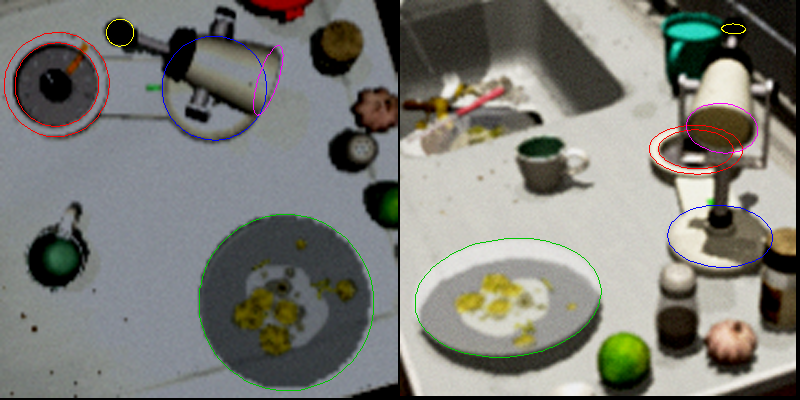

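The overlay matches the lamp, plate (green) and ball. The target is swivel ≈0.34 and tilt ≈0.65. Next I'll plan and check the IK.

```bash
cat > plan.py <<'E'
from fit import *
q=np.load("q.npy"); L=lamp(q); PL=np.array([.3945,-.2932,.012])
d=L["piv"]-PL; tsw=np.arctan2(d[1],d[0])-q[2]; tti=np.arctan2(d[2],np.hypot(d[0],d[1]))
def rot(yaw):  # tool down, tool y at heading yaw+90deg
    y=np.array([-np.sin(yaw),np.cos(yaw),0]); z=np.array([0,0,-1.]); return Rn.from_matrix(np.c_[np.cross(y,z),y,z]).as_rotvec()
def pose(sw,ti,flip=0,dz=0):
    p=lamp([*q[:3],sw,ti])["ball"]+[0,0,dz-.019]; return p,rot(q[2]+sw+flip)
E
python3 - <<'E'
from plan import *
print("target",tsw,tti)
for fl in(0,np.pi):
  print("flip",fl)
  for s in(0,.5,1):
    for dz in(0,.09):
      j=bot.inverse_kinematics(*pose(q[3]+s*(tsw-q[3]),q[4]+s*(tti-q[4]),fl,dz)); print(s,dz,None if j is None else np.round(j,2))
for a in np.arange(-3,3.2,.5):
  j=bot.inverse_kinematics(L["grip"]-[0,0,.019],rot(a)); print(a,None if j is None else np.round(j,2))
for p in([.4,.25,.3],[.45,-.14,.31]):print(bot.inverse_kinematics(p,rot(q[2]+q[3])))
E
```

```text
target 0.3404253784381068 0.6482489790490319
flip 0
0 0 None
0 0.09 None
0.5 0 [-0.41  0.47  1.23 -0.    1.45 -2.78]
0.5 0.09 [-0.41  0.43  1.09 -0.    1.61 -2.78]
1 0 [-0.45  0.51  1.13 -0.    1.49 -2.33]
1 0.09 [-0.45  0.49  0.99 -0.    1.66 -2.33]
flip 3.141592653589793
0 0 [-0.4   0.38  1.37 -0.    1.39 -0.11]
0 0.09 [-0.4   0.34  1.25 -0.    1.56 -0.11]
0.5 0 [-0.41  0.47  1.23 -0.    1.45  0.36]
0.5 0.09 [-0.41  0.43  1.09 -0.    1.61  0.36]
1 0 [-0.45  0.51  1.13 -0.    1.49  0.81]
1 0.09 [-0.45  0.49  0.99 -0.    1.66  0.81]
-3.0 [-0.28  0.51  1.58  0.    1.05  1.15]
-2.5 [-0.28  0.51  1.58 -0.    1.05  0.65]
-2.0 [-0.28  0.51  1.58 -0.    1.05  0.15]
-1.5 [-0.28  0.51  1.58 -0.    1.05 -0.35]
-1.0 [-0.28  0.51  1.58 -0.    1.05 -0.85]
-0.5 [-0.28  0.51  1.58 -0.    1.05 -1.35]
0.0 [-0.28  0.51  1.58  0.    1.05 -1.85]
0.5 [-0.28  0.51  1.58 -0.    1.05 -2.35]
1.0 [-0.28  0.51  1.58 -0.    1.05 -2.85]
1.5 [-0.28  0.51  1.58 -0.    1.05  2.93]
2.0 [-0.28  0.51  1.58 -0.    1.05  2.43]
2.5 [-0.28  0.51  1.58 -0.    1.05  1.93]
3.0 [-0.28  0.51  1.58  0.    1.05  1.43]
[ 3.01591807e-01 -1.61443980e-01  1.74937359e+00 -4.44089210e-16
  1.55366305e+00 -2.55218360e+00]
[-5.58863124e-01 -1.65271440e-01  1.73346039e+00 -4.44089210e-16
  1.57340370e+00  2.87054678e+00]
```

Run:
```python
from plan import *
F=np.pi
bot.goto([.42,.22,.3],rot(q[2]+q[3]+F))
bot.set_gripper(.5,20)
bot.goto(*pose(q[3],q[4],F,.07))
p,r=pose(q[3],q[4],F); bot.line_to(p,r,.08)
print(bot.current_clock(),bot.current_contact_force().round(1) if hasattr(bot.current_contact_force(),'round') else bot.current_contact_force())
bot.set_gripper(.1,20)
print(bot.current_opening()*92,bot.current_grip_force(),np.round(bot.current_contact_force(),1))
n=8
for s in np.arange(1,n+1)/n:
    p,r=pose(q[3]+s*(tsw-q[3]),q[4]+s*(tti-q[4]),F); bot.line_to(p,r,.06)
    print(s,np.round(bot.current_contact_force(),1),bot.current_opening()*92,np.round(np.array(bot.current_ee_pos())-p,4))
print(bot.current_clock())
ct=bot.read_camera("top");cs=bot.read_camera("side")
o=np.zeros((400,800,3),np.uint8)
for i,(c,x,y) in enumerate(((ct,200,100),(cs,240,110))): o[:400,400*i:400*i+400]=cv2.resize(c["pixels"][y:y+130,x:x+130],(400,400),interpolation=cv2.INTER_CUBIC)
cv2.imwrite("pics/m.png",o)
```

```text
5.075 [0.1 0.4 0.5]
22.843326965234944 20.000191032886505 [ 0.1 -0.4  2.1]
0.125 [ 0.8  0.6 -2.7] 22.09862241006884 [-0.0001  0.0001 -0.0007]
0.25 [-0.  -0.7 -3.3] 22.800023050248736 [-0.0003  0.     -0.0006]
0.375 [-1.8 -0.7 -3.8] 22.946352422790557 [-0.0006  0.     -0.0005]
0.5 [-3.3 -0.2 -5. ] 22.4716164874532 [-0.0007 -0.0001 -0.0005]
0.625 [-4.5 -0.8 -5.2] 22.715347684029755 [-0.0007 -0.0002 -0.0006]
0.75 [-5.6 -1.  -5.9] 22.561620673982258 [-0.0007 -0.0002 -0.0007]
0.875 [-5.2 -0.3 -6.3] 22.706725198588767 [-0.0008 -0.     -0.0008]
1.0 [-5.2  0.7 -6.1] 22.319496959395543 [-0.0008  0.0002 -0.0009]
8.1417
```

View pics/m.png

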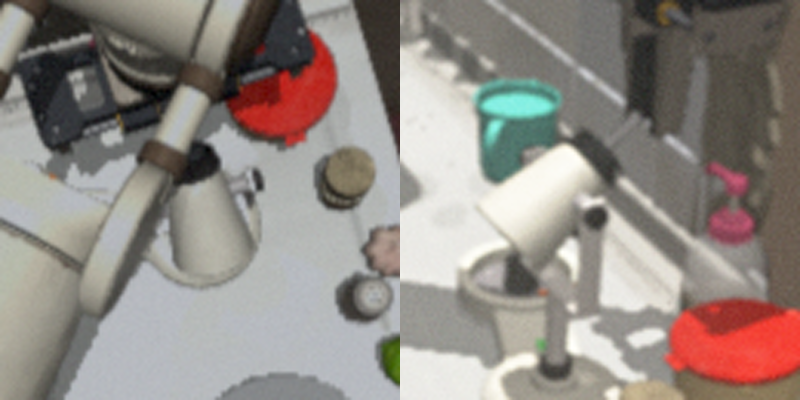

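Run:
```python
from plan import *
p,r=pose(tsw,tti,np.pi)
bot.set_gripper(.5); bot.line_to(p+[0,0,.08],None,.1)
bot.goto([.42,.2,.3],rot(.6)); print(bot.current_clock())
ct=bot.read_camera("top");cs=bot.read_camera("side")
L=lamp([*q[:3],tsw,tti])
def ov(c,x,y,w,h,k):
    im=cv2.resize(c["pixels"][y:y+h,x:x+w],None,fx=k,fy=k,interpolation=cv2.INTER_CUBIC)
    def d(p,col): cv2.polylines(im,[np.round((p-[x,y]+.5)*k-.5).astype(np.int32)],True,col,1)
    d(circ(c,PL+[0,0,.01],.09),(0,200,0)); d(circ(c,L["ball"],.012),(0,255,255)); d(circ(c,L["o"]+[0,0,.016],.055),(255,0,0))
    d(circ(c,L["mouth"],.033,L["Rh"]@Rn.from_euler("y",90,degrees=True).as_matrix()),(255,0,255)); d(proj(c,np.array([L["piv"],L["ball"]])),(255,255,0));return im
a=ov(ct,190,120,133,150,3); b=ov(cs,200,110,133,150,3)
cv2.imwrite("pics/ov2.png",np.hstack([a,b]))
```

```text
12.0917
```

View pics/ov2.png

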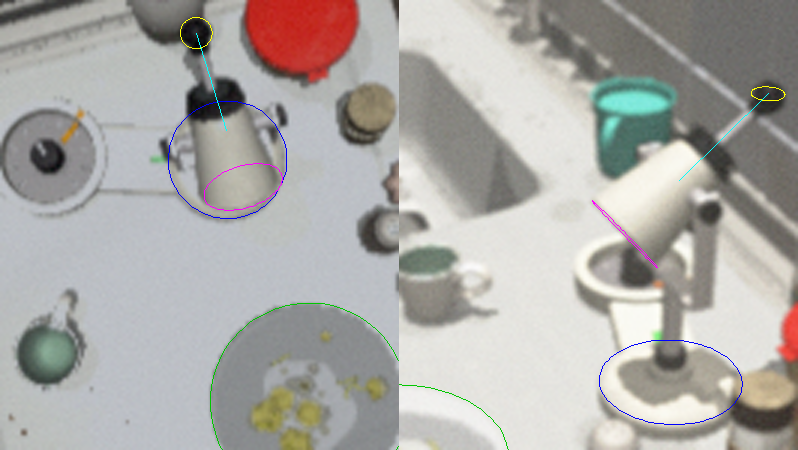

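Run:
```python
from h import *
ims=[bot.read_camera("top")["pixels"].astype(float) for _ in range(6)]
c=dict(pixels=np.mean(ims,0).astype(np.uint8)); crop(c,187,122,104,75,7.6,"pics/t3.png")
```

```text
(no output)
```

View pics/t3.png

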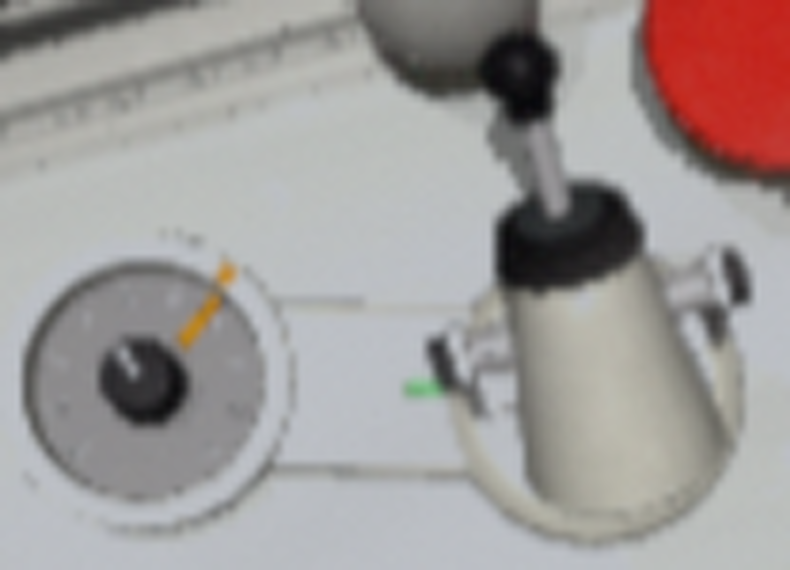

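Run:
```python
from plan import *
ct=bot.read_camera("top"); cs=bot.read_camera("side")
U=lambda u,v:np.array([187+(u+.5)/7.6-.5,122+(v+.5)/7.6-.5])
print("pivot now",onplane(ct,U(588.5,320),.19)[:2],"first",onplane(ct,T(508.5,205),.19)[:2],"model",q[:2])
print("foot",onplane(ct,U(587,387),.016)[:2])
b=onplane(ct,U(519,76),.2431); print("ball top",b,"tri",tri(ct,U(519,76),cs,[200+767.5/3-400/3,110+93.5/3]),"cmd",pose(tsw,tti)[0]+[0,0,.019])
w=onplane(ct,U(145,382),.022); print("well",w, L["well"])
print("knob",onplane(ct,U(145,382),.035))
# pointer & orange angles
k0=proj(ct,L["grip"]+[0,0,.005])[0]; print("axis at top (crop px)",(k0-[187,122]+.5)*7.6-.5)
a=onplane(ct,U(124,352),.035)-L["grip"]; m=onplane(ct,U(184,345),.007)-L["grip"]; m2=onplane(ct,U(228,268),.022)-L["grip"]
for v in(a,m,m2): print("dimmer angle",(3*np.pi/4+q[2]-np.arctan2(v[1],v[0]))%(2*np.pi), np.hypot(*v[:2]))
```

```text
pivot now [ 0.61705971 -0.21968215] first [ 0.61685893 -0.22047333] model [ 0.61838332 -0.22177516]
foot [ 0.61903244 -0.217378  ]
ball top [ 0.68283295 -0.20025465  0.2431    ] tri (array([ 0.68422065, -0.20044524,  0.24208773]), np.float64(0.5004386799409133)) cmd [ 0.68521331 -0.20045459  0.24313365]
well [ 0.62232176 -0.05599626  0.022     ] [ 0.62359731 -0.05685756  0.022     ]
knob [ 0.6205499  -0.05788871  0.035     ]
axis at top (crop px) [142.14870134 373.67354047]
dimmer angle 1.6362363770508241 0.010352432014205664
dimmer angle 2.9969160475577503 0.018368279103862323
dimmer angle 2.957753273954233 0.05008763586433113
```

Measured in the top camera, the pivot is about 2 mm further +y than the model, so the beam heading is about 0.03 rad short. I'll regrasp, correct it, then turn the dimmer.

Run:
```python
from plan import *
import plan
p0,r0=pose(tsw,tti,np.pi)
q2=q.copy(); q2[:2]=[.618,-.2198]
d=np.r_[q2[:2],.19]-PL; h=np.arctan2(d[1],d[0]); ti=np.arctan2(d[2],np.hypot(*d[:2])); print("heading,tilt",h,ti)
p1=lamp([*q2[:3],h-q2[2],ti])["ball"]-[0,0,.019]; r1=rot(h+np.pi); print(p0,p1)
bot.goto(p0+[0,0,.08],r0); bot.line_to(p0,None,.08); bot.set_gripper(.1,20)
print(np.round(bot.current_contact_force(),1))
bot.line_to(p1+[.0005,.0005,.0007],r1,.03); bot.hold(.3)
print(np.round(np.array(bot.current_ee_pos())-p1,4),np.round(bot.current_contact_force(),1))
bot.set_gripper(.5); bot.line_to(p1+[0,0,.08],None,.1)
g=np.array([.623,-.0565,.011])
bot.goto(g+[0,0,.2],rot(.6)); bot.set_gripper(.38,20)
bot.line_to(g+[0,0,.04],None,.12); bot.line_to(g,None,.05)
print("f",np.round(bot.current_contact_force(),1)); bot.set_gripper(.1,20); print(bot.current_opening()*92,np.round(bot.current_contact_force(),1))
bot.line_to(g,rot(.6-.67)); bot.line_to(g,rot(.6-1.33)); print(np.round(bot.current_ft_torque(),3),bot.current_joints(),bot.current_clock())
bot.set_gripper(.38); bot.line_to(g+[0,0,.2],None,.15); bot.goto([.42,.2,.3],rot(-.7)); print(bot.current_clock())
ims=[bot.read_camera("top")["pixels"].astype(float) for _ in range(6)]
c=dict(pixels=np.mean(ims,0).astype(np.uint8)); crop(c,187,122,104,75,7.6,"pics/t4.png")
```

```text
heading,tilt 0.31731450337692446 0.647750337545902
[ 0.68521331 -0.20045459  0.22413365] [ 0.68467164 -0.19790426  0.22409867]
[-0.7  1.4  1.4]
[ 0.0001 -0.0004  0.0004] [-2.3 -5.1 -1.3]
f [-0.1  0.1  0.7]
27.33111678999685 [-3.4  4.   2.9]
[ 2.087  0.305 -0.035] [-0.28054768  0.5101132   1.58511713  0.00581391  1.04892112 -1.12403514] 26.0583
29.15
```

View pics/t4.png

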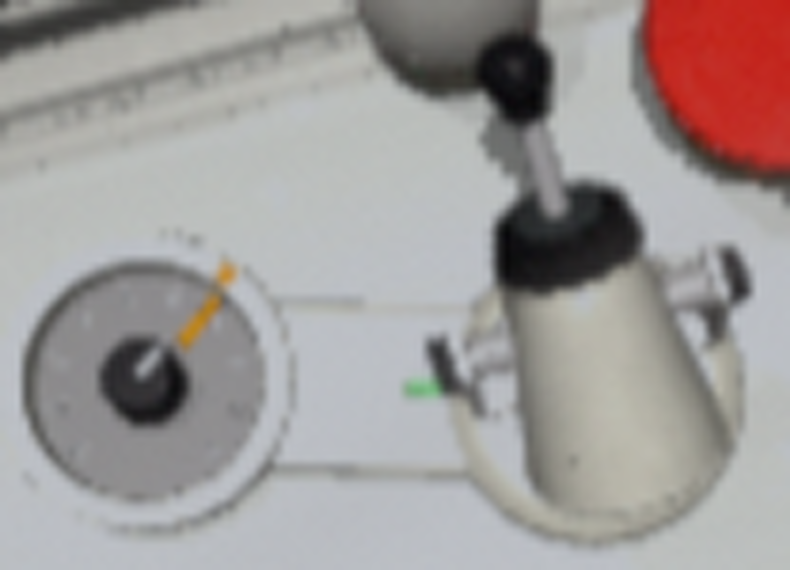

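The pointer runs (140,374)→(167,345) and lies nearly in line with the orange mark. I'll measure its angle sub-pixel from both averaged crops, along with the new head heading.

Run:
```python
from plan import *
ct=bot.read_camera("top")
U=lambda u,v:np.array([187+(u+.5)/7.6-.5,122+(v+.5)/7.6-.5])
yaw=q[2]; yy,xx=np.mgrid[0:570,0:790]
def ang(uv0,d,z):
    a=onplane(ct,U(*uv0),z);b=onplane(ct,U(*(uv0+d)),z);v=b-a; return (3*np.pi/4+yaw-np.arctan2(v[1],v[0]))%(2*np.pi),a[:2]
def pca(w,m):
    w=np.where(m,w,0).astype(float); c=np.array([(w*xx).sum(),(w*yy).sum()])/w.sum()
    dx,dy=xx-c[0],yy-c[1]; C=np.array([[(w*dx*dx).sum(),(w*dx*dy).sum()],[(w*dx*dy).sum(),(w*dy*dy).sum()]])/w.sum()
    e,V=np.linalg.eigh(C); d=V[:,1]; return c,d*(-np.sign(d[1])),np.sqrt(e)
for f in("t3","t4"):
    im=cv2.imread(f"pics/{f}.png").astype(float); g=im.mean(2)
    for R in(30,36):
      m=np.hypot(xx-143,yy-377)<R; c,d,e=pca(np.clip(g-75,0,None),m); a,X=ang(c,d*20,.035); print(f,R,c.round(1),e.round(1),"line angle",round(a,3),X.round(4))
    o=np.clip(im[:,:,2]-im[:,:,0]-50,0,None); 
    for n,m,z in(("floor",(np.hypot(xx-143,yy-382)<115)&(xx<260),.007),):
      c,d,e=pca(o,m); print(" orange",c.round(1),e.round(1),ang(c,d*20,z))
for p in((436,362),(738,276)),((444,363),(736,277)):
    a=onplane(ct,U(*p[0]),.19);b=onplane(ct,U(*p[1]),.19); v=a-b; print("fork heading",np.arctan2(-v[0],v[1]),(a+b)[:2]/2)
for f in("t3","t4"):
    im=cv2.imread(f"pics/{f}.png").astype(float).mean(2)
    m=(np.hypot(xx-518,yy-75)<46); c,d,e=pca(np.clip(85-im,0,None),m); print(f,"ball",c.round(1),onplane(ct,U(*c),.243)[:2])
    m2=(yy>230)&(yy<480)&(xx>340)&(xx<480); c1,_,_=pca(np.clip(85-im,0,None),(xx>415)&(xx<470)&(yy>325)&(yy<400)); c2,_,_=pca(np.clip(85-im,0,None),(xx>715)&(xx<760)&(yy>240)&(yy<310))
    a=onplane(ct,U(*c1),.19);b=onplane(ct,U(*c2),.19);v=a-b; print(c1.round(1),c2.round(1),"heading",np.arctan2(-v[0],v[1]),(a+b)[:2]/2)
```

```text
t3 30 [129.3 364.5] [3.6 7.2] line angle 1.83 [ 0.627  -0.0522]
t3 36 [127.6 361.6] [4.  8.8] line angle 1.82 [ 0.6281 -0.0516]
 orange [198.3 322.1] [ 3.6 15.5] (np.float64(2.98447323796585), array([ 0.64644387, -0.07360397]))
t4 30 [147.7 363.1] [4.1 8.5] line angle 3.019 [ 0.6274 -0.0589]
t4 36 [148.8 361.6] [4.1 9.8] line angle 2.994 [ 0.6279 -0.0593]
 orange [198.3 322.1] [ 3.6 15.4] (np.float64(2.985089817024388), array([ 0.64645225, -0.07360973]))
fork heading 0.26611748191128154 [ 0.61739565 -0.21924541]
fork heading 0.2751912262761945 [ 0.61706626 -0.22018126]
t3 ball [517.4  74.6] [ 0.68328844 -0.19978476]
[442.1 364. ] [736.6 280.8] heading 0.2638876681938367 [ 0.61630494 -0.21996428]
t4 ball [514.   75.9] [ 0.68290909 -0.19876707]
[443.2 367.5] [735.9 277.9] heading 0.28580862689188374 [ 0.61620993 -0.22002125]
```

The dimmer pointer measures about 2.98 against the mark at about 2.985. The beam heading is within about 1° of the plate's centre and the tilt is about 0.65 as needed. The gripper is clear, so I'm handing in.

```bash
python3 -c "
from workcell import bot
print(bot.current_clock()); print(bot.job_done())"
```

```text
29.5
the job is handed in; nothing more can be done
None
```

The job is handed in at 29.5 s: by my camera measurements the lamp head points within about 1° (roughly 5 mm) of the middle of the plate, and the dimmer's pointer stands at the orange mark to within about 0.05 rad. The lamp is released, and no contact with anything else showed; the judge's result was not shown to me.

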